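# Clamp a battery in the repair holder under the magnifier lamp

### The arm

A 6-joint arm with a two-finger parallel gripper is mounted at the origin on a cart in front of the work surface, level with it; the furniture and walls round the work are solid. World frame = base frame: x ahead of the robot, y to its left, z up, the work surface at z = 0. Lengths are in m, angles in rad, forces in N, time in s.
With the tool pointing down it reaches from about 0.3 to 0.875 m from the base axis. Payload 6.4 kg.
Tool frame: the origin (TCP) lies midway between the tips of the shut fingers; the grasp point (between the pads) lies 19 mm behind it; z points along the fingers, y is the line along which they close (so a half turn about z gives the same grasp; the last joint's range is limited). The gripper opens to 85 mm and grips with 20 to 120 N. Pads are 22 mm wide; open, the fingers measure 114 mm over their backs; the gripper's body (76 mm by 85 mm) begins 54 mm behind the grasp point. The pads swing forward as they close: fully open they stand 13 mm farther back than shut.
Start: joints at [1.007, 0.181, 1.607, -0, 1.354, -0.206], TCP at [0.201, 0.539, 0.231] pointing down, gripper open.
Joint ranges: [-2.99, 2.99], [-0.89, 2.07], [0.3, 2.58], [-1.14, 4.28], [0, 2.63], [-3.12, 3.12]. Speed limits (rad/s): [2.57, 2.57, 3.01, 3.14, 3.14, 3.14].

### API

Orientations are given as a unit quaternion [w, x, y, z].
In Python, from bench import ctrl gives the robot as it stands. The module is installed in compiled form; this text tells all that it offers.
- The arm moves only by the tool move_arm, never from a script. Its argument "plan" is one flat list of numbers, 6 for each row, row after row: the shift along the world's x, y, z in units of 50 mm (1.0 is 50 mm), then the turn, a rotation vector about the world's x, y, z in rad. A call has 1 to 10 rows; each row is the pose to reach, as a shift and turn from the pose commanded when the call began; what a row does not reach only later rows make up. A row lasts 1/8 s, in which the tool goes at most 62.5 mm and 10.7 degrees, less where a joint would pass 70% of its speed; a pose out of reach is approached as far as the arm can. A call with a gripper value outside its range is refused whole. "grip" is the finger opening in mm, from 0 to 85.4, set as the call begins (left out, the last holds). The fingers move at their own pace and stop on an object; the grip force is fixed at half the most. Time passes only in rows, so rows that repeat a pose let the fingers close. It gives the time, the measured TCP pose, the force, the opening and the grip force at its end, in the units of the state.
- ctrl.get_obs(): the state, without advancing time (a new reading comes with each control period).
- ctrl.camera(name): name is "side" or "top" or "wrist"; returns a dict with "pixels" (420x560x3 uint8, red, green, blue), "fx", "fy", "cx", "cy" (pixels), "dist_coeffs" ([k1, k2, p1, p2, k3] as OpenCV has them; the pictures are not rectified), "origin" and "attitude" of the camera in the world. Camera axes: x right, y down, z forward; pixel columns grow to the right and rows downward; lengths in m; the calibration is good to about 2 mm. A picture is of the moment at which its call begins. There is no depth.
- ctrl.hand_in(): hands the job in; it is judged then, once.
The state is a dict: "time_s": time; "q": joint angles; "dq": joint speeds; "joint_efforts": joint torques, N m; "eef_pos": TCP position; "eef_rot": TCP orientation; "wrist_force": force on the tool from outside, world axes, zero at the start; "torque": the same for the moment, N m; "opening": opening from 0.0 (shut) to 1.0 (fully open); "grasp_force": force on a finger pad.
Only numpy, scipy, OpenCV 4.12 (cv2) and the standard library are available. Lean on these libraries where they do the work, as an engineer would, in place of code of your own. Each camera call takes 0.05 s, during which the arm holds its last target. There are 200 camera calls.

### The job

Set the flat phone battery in the repair holder under the magnifier lamp and clamp it: open the sliding jaw wide, lay the battery flat and straight along the bed bar between the two jaws, then close the sliding jaw gently until the battery is held snugly, end to end, against the fixed jaw. The jaw has a squeeze lock: keep its lock tab squeezed the whole time the jaw slides, either way, then let go so that it locks. Leave the other things on the bench where they are.

Things in the scene. Friction and masses are not known exactly. Their poses are not given: they have to be found in the camera images.
- holder: Repair holder fixed to the bench, yaw varies. Origin on the bench surface; x runs along the bed bar from the sliding jaw to the fixed jaw (roughly to the robot's right), z up. In mm: base plate x -120..135, y -50..50, top z 10. Bed bar y -12..12, x -115..95, flat top at z 36. Brake rib beside it: y 34..40, x -115..35, top z 27. Lamp post 17 diameter at x 125.
- fixed_jaw (a point): Middle of the fixed jaw's face (looks to the holder's -x), at bed height z 36 mm, 95 mm along x from the holder's origin. The jaw is 60 mm wide; its lip overhangs the bed by 4 mm, underside at z 51, top at z 57.
- lamp_edge (a point): Middle of the lower front edge of the fixed magnifier lamp over the bed: white frame with a clear pane, holder x -40..110, y -62..62, z 270..288 mm (this point: x -40, z 270). It blocks an upright gripper there: come in under this edge with the tool leaning 30 to 45 degrees, fingers pointing along the holder's +x and down, the hand out on its -x side.
- bed_seat (a point): Point on the top of the bed bar (z 36 mm) under the middle of the clamped battery: 50 mm along x from the holder's origin. Its axes are the holder's.
- jaw (a joint): Slide of the sliding jaw along the bed, m; grows as it opens (the jaw moves along the holder's -x). Gap between the jaw faces = 40 mm + value; range 0..0.105 (gap 145 mm). The 90 mm long battery is clamped at value 0.050; a gap of 130 mm or more gives the hand room to lay it in. Unlocked, the jaw slides with 1 to 3 N; locked, it holds over 40 N.
- jaw_face (a point): Centre of the sliding jaw's face (looking to the holder's +x), on the jaw, 40 mm above the bench. The jaw block is 56 mm wide, with a lip overhanging the bed by 4 mm, underside at z 51, top at z 57; the jaw reaches 60 mm back from the face.
- jaw_grip (a point): Between the two black ribbed upright ears of the sliding jaw's squeeze grip, 36 mm behind its face, z 60 mm; axes are the holder's. Ears 28 mm long along x, up to z 75, free beside them down to z 30. Outer faces: fixed ear y -22, lock tab y +22 mm (44 over both, 39 fully squeezed, the middle then at y -2.5). Pinch them together across y, and keep them pinched while sliding.
- tab (a joint): Lock tab on the jaw, m: 0 free (brake shoe pressed on the rib, jaw locked), 0.005 fully squeezed towards the fixed ear (holder's -y). The spring takes 9 N at the start and 12 N fully squeezed; the brake is free from about 0.001 on. Springs back when let go.
- battery_pack: Flat phone battery, black with a paper label: 45 mm wide (its x), 90 mm long (its y, from -44 to +46), 8 to 10 mm thick; origin at the centre of its underside. About 45 g. Either way round will do. It starts lying flat along the battery rest, overhanging it on both sides so that fingers fit beside it.
- battery_rest: Black rest fixed to the bench under the battery; origin on the bench surface, its x is the battery's length at the start. Top block 70 mm long, 28 mm wide, top at z 30 mm, on a foot 84x52 mm, 6 mm thick.
- tip_tin: Bystander: round white tin, 56 mm diameter, 32 mm high; origin at the centre of its underside.
- flux_bottle: Bystander: squeeze bottle with needle, 38 mm wide, 142 mm tall, upright; origin at the centre of its underside.
- solder_spool: Bystander: spool of solder, 62 mm diameter, 46 mm high; origin at the centre of its underside.
- tape_roll: Bystander: roll of black tape lying flat, 60 mm diameter, 20 mm high; origin at the centre of its underside.
- multimeter: Bystander: black multimeter lying flat, 71x135x41 mm; origin at the centre of its underside.
- marker: Bystander: marker pen lying at the front edge, 136 mm long, 17 mm high; origin at the centre of its underside.
Mind the look-alikes: they are no part of the job. There is more than one size of the battery_pack; the one meant has the size given above.

How it is judged:
On the way, in this order (a step that is already met when the one before it is completed fails the run):
1. the sliding jaw is open wider than the battery is long (value of joint jaw above 0.054 m), for 0.2 s.
2. the battery lies on the bed bar between the open jaws, let go (y of battery_pack in the frame of holder between -0.009 and 0.009 m and z of battery_pack in the frame of holder between 0.033 and 0.04 m and angle between the y axis of battery_pack and the x axis of holder, either way round below 0.08 rad and value of joint jaw above 0.0525 m and x of battery_pack in the frame of holder below 0.06 m and x of battery_pack in the frame of jaw_face above 0.04 m and contact force between the fingers and battery_pack below 0.1 N), for 0.2 s.
At the end, for the whole second after the job is handed in: The battery lies flat and straight on the bed bar (9 mm sideways, 4.5 degrees), its middle within 4 mm of the bed seat along the bar, the sliding jaw closed up to it (under 3 mm of play), the lock tab let go so that the jaw is locked, all at rest (y of battery_pack in the frame of holder between -0.009 and 0.009 m and z of battery_pack in the frame of holder between 0.033 and 0.04 m and angle between the y axis of battery_pack and the x axis of holder, either way round below 0.08 rad and x of battery_pack in the frame of holder between 0.046 and 0.054 m and value of joint jaw between 0.046 and 0.053 m and value of joint tab below 0.0006 m and linear speed of each of battery_pack, jaw below 0.01 m/s); the robot touches nothing.
It fails at once if the jaw is dragged along with its lock tab not squeezed (value of joint tab below 0.0006 m and (velocity of joint jaw above 0.05 m/s or velocity of joint jaw below -0.05 m/s)).
It fails at once if the jaw presses on the battery with more than 40 N (contact force between jaw and battery_pack above 40 N).
It fails at once if a bystander is moved by more than 30 mm or tipped over (distance of any of tip_tin, flux_bottle, solder_spool, tape_roll, multimeter, marker from where it was at the start of the episode above 0.03 m or angle between flux_bottle's own z axis and vertical above 0.5 rad).
It also fails if it takes over 56 s, if anything falls off the work surface, if the arm or the gripper's body presses on something with over 40 N, if the wrist force passes 120 N, or if a joint passes its speed limit or range.

## Working session

There is one attempt and no reset: what is moved stays moved. The work goes in short steps, Python scripts to look and compute and a tool call to move; the robot and the scene stay as the last step left them, time stands still between calls to the robot, and variables do not carry over. Pictures are saved under pics/ and viewed, at most 10 in all, crops included, and the job is handed in when it is done.

Besides the shell and the picture viewer there is one more tool, called after "Call:" as name(argument=value, ...) on one line, values as JSON. move_arm: Moves the arm, as the interface text tells. Its arguments: {"type":"object","properties":{"plan":{"type":"array"},"grip":{"type":"number"}},"required":["plan"]}

```bash
mkdir -p pics; cat > h.py <<'E'
import numpy as np, cv2
from bench import ctrl
from scipy.spatial.transform import Rotation as R
def rot(q): q=np.array(q,float); return R.from_quat([q[1],q[2],q[3],q[0]]) if q.shape==(4,) else R.from_matrix(q)
def cam(n,save=None):
    c=ctrl.camera(n)
    if save: cv2.imwrite('pics/'+save,c['pixels'][:,:,::-1])
    return c
def KD(c): return np.array([[c['fx'],0,c['cx']],[0,c['fy'],c['cy']],[0,0,1.]]),np.array(c['dist_coeffs'],float)
def ray(c,uv):
    K,D=KD(c); p=cv2.undistortPoints(np.array(uv,float).reshape(-1,1,2),K,D).reshape(-1,2)
    return rot(c['attitude']).apply(np.c_[p,np.ones(len(p))])
def plane(c,uv,z):
    d=ray(c,uv);o=np.array(c['origin']);return o+d*((z-o[2])/d[:,2])[:,None]
def proj(c,P):
    K,D=KD(c);Ri=rot(c['attitude']).inv();t=Ri.apply(-np.array(c['origin']))
    return cv2.projectPoints(np.array(P,float).reshape(-1,3),Ri.as_rotvec(),t,K,D)[0].reshape(-1,2)
E
python3 - <<'E'
from h import *
for n in('top','side'):
    c=cam(n,n+'0.png');print(n,c['origin'],c['attitude'],c['fx'])
    np.save(n+'0.npy',c,allow_pickle=True)
print(ctrl.get_obs())
E
```

```text
top [-0.39400269 -0.17092244  1.65315716] [-0.22763778  0.76160082 -0.583349    0.16688071] 537.0742924478756
side [-0.21528903 -1.11118877  0.80445175] [-0.52409333  0.80995371 -0.2154928   0.15120851] 424.5478798712951
{'time_s': 0.1, 'q': array([ 1.00671360e+00,  1.81495970e-01,  1.60793989e+00, -1.24095340e-05,
        1.35377962e+00, -2.06309331e-01]), 'dq': array([-0.00068966, -0.00359364, -0.00263568, -0.00044269, -0.00023456,
       -0.00139726]), 'joint_efforts': array([ 8.44434944e-04, -4.45877230e+01, -3.52238345e+01, -3.50293567e-04,
        4.19135540e-03,  1.85831630e-05]), 'eef_pos': array([0.2010732 , 0.53815368, 0.2304424 ]), 'eef_rot': array([-2.99266865e-04,  1.77932770e-01,  9.84042312e-01, -7.54233132e-04]), 'wrist_force': array([0.04136402, 0.24579321, 0.42312394]), 'torque': array([ 0.00216153, -0.01811696,  0.01675682]), 'grasp_force': 0.0, 'opening': 1.0021806514439768}
```

View pics/top0.png

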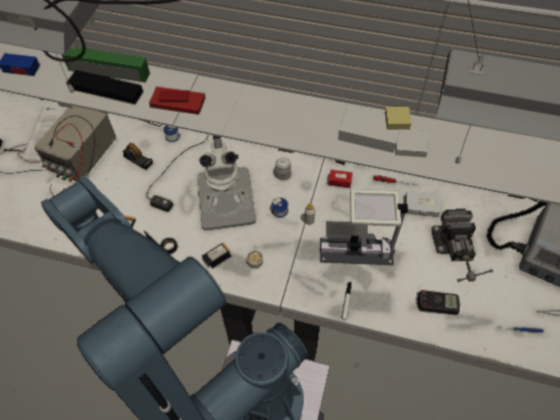

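View pics/side0.png

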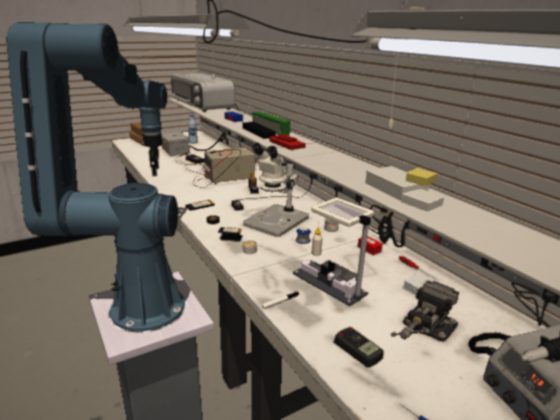

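The top view shows the holder at about (357,248) and battery-like objects near (216,254). The side view shows the holder at (335,280) and batteries near (230,234) and (200,205). Next I'll zoom in.

```bash
python3 - <<'E'
import cv2,numpy as np
t=cv2.imread('pics/top0.png');s=cv2.imread('pics/side0.png')
f=lambda im,x,y,w,h:cv2.resize(im[y:y+h,x:x+w],(400,300),interpolation=cv2.INTER_CUBIC)
m=np.vstack([np.hstack([f(t,308,185,104,78+6),f(t,110,195,160,84)]),np.hstack([f(s,285,195,104,110),f(s,170,190,104,78)])])
cv2.imwrite('pics/z0.png',m)
from h import *
c=np.load('top0.npy',allow_pickle=True).item()
print(plane(c,[[216,254],[125,222],[140,155],[357,248]],.03))
E
```

```text
[[ 0.41711145  0.30024431  0.03      ]
 [ 0.45780585  0.65822935  0.03      ]
 [ 0.7591438   0.73006474  0.03      ]
 [ 0.56582946 -0.16520208  0.03      ]]
```

View pics/z0.png

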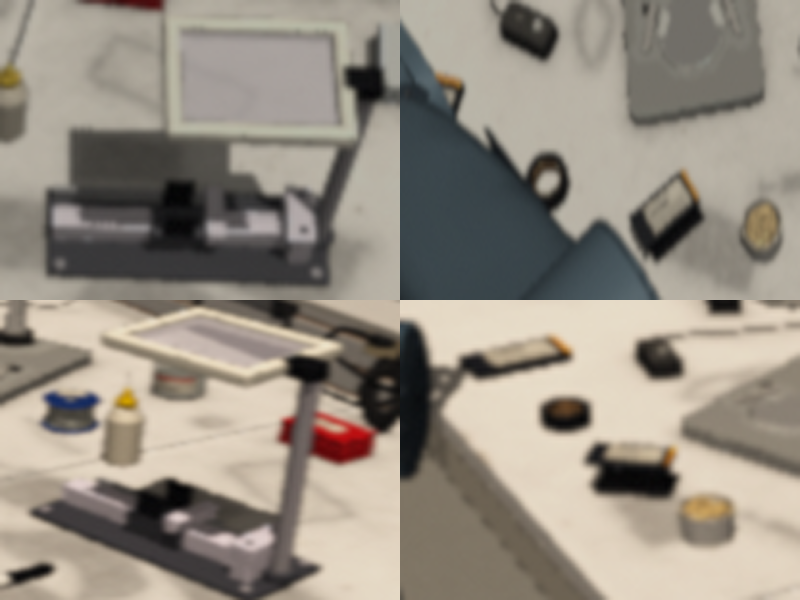

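The bottom-right crop shows the target battery on its rest (top view about (216,254)), and the larger look-alike lies directly on the bench. The left crops show the holder: its plate's front corners in the top view are about (320,263) and (393,265), and the jaw ears are near (354,241).

```bash
python3 - <<'E'
from h import *
c=np.load('top0.npy',allow_pickle=True).item()
A,B=plane(c,[[320.2,262.8],[393.3,264.8]],.01);print('front',A,B,np.linalg.norm(B-A))
hx=(B-A)/np.linalg.norm(B-A);hy=np.array([-hx[1],hx[0],0])
O=A+hx*120+0 if 0 else (A+.12*hx+.05*hy+B-.135*hx+.05*hy)/2;print('O',O,'hx',hx,'hy',hy)
E4=plane(c,[[354.3,241]],.07)[0];print('ears x,y',(E4-O)@hx,(E4-O)@hy)
b=plane(c,[[202,254.6],[226,243.2],[231.2,254.4],[212,267]],.037);print(b,b.mean(0))
print(np.linalg.norm(np.diff(b[[0,1,2,3,0]],axis=0),axis=1))
w=cam('wrist','w0.png');o=ctrl.get_obs();Rt=rot(o['eef_rot'])
print('cam in tool',Rt.inv().apply(np.array(w['origin'])-o['eef_pos']),(Rt.inv()*rot(w['attitude'])).as_matrix().round(3),w['fx'],Rt.as_matrix().round(3))
E
```

```text
front [ 0.48701798 -0.05374943  0.01      ] [ 0.54438021 -0.29761559  0.01      ] 0.25052171846121146
O [ 0.56265347 -0.15693321  0.01      ] hx [ 0.22897107 -0.97343323  0.        ] hy [0.97343323 0.22897107 0.        ]
ears x,y -0.004523353749531626 0.0053690850184067
[[0.39902084 0.34397773 0.037     ]
 [0.46330989 0.2785747  0.037     ]
 [0.42555829 0.24715445 0.037     ]
 [0.36243404 0.29485623 0.037     ]] [0.41258077 0.29114078 0.037     ]
[0.09170954 0.04911634 0.07912099 0.06124962]
cam in tool [ 7.40497967e-02  5.12405801e-05 -1.42433575e-01] [[-0.001 -0.956 -0.293]
 [ 1.    -0.001  0.   ]
 [-0.    -0.293  0.956]] 312.4582617700122 [[-0.937  0.35  -0.001]
 [ 0.35   0.937 -0.001]
 [ 0.    -0.001 -1.   ]]
```

```bash
cat >> h.py <<'E'
def lean(ang,d):  # tool rotation: fingers along d and down by lean ang(deg), tool y = z x d
    d=np.array([d[0],d[1],0.]);d/=np.linalg.norm(d);a=np.radians(ang)
    z=np.sin(a)*d-np.cos(a)*np.array([0,0,1.]);y=np.array([-d[1],d[0],0]);x=np.cross(y,z)
    return R.from_matrix(np.c_[x,y,z])
def go(p,Rt,o=None):
    o=o or ctrl.get_obs()
    print('shift',((np.array(p)-o['eef_pos'])/.05).round(3),'turn',(Rt*rot(o['eef_rot']).inv()).as_rotvec().round(3))
E
python3 - <<'E'
from h import *
c=np.load('top0.npy',allow_pickle=True).item()
print('bottle base,spool',plane(c,[[310,221],[280,210],[347,300],[255,259],[169,246]],.02))
hx=np.array([.229,-.973,0]);O=np.array([.5627,-.1569,0])
Rt=lean(40,hx);g=O-.0045*hx+[0,0,.06]
p=g-Rt.as_matrix()[:,2]*.15;print(p);go(p,Rt)
E
```

```text
bottle base,spool [[ 0.63848787  0.01936865  0.02      ]
 [ 0.65682351  0.13664294  0.02      ]
 [ 0.36956472 -0.1704847   0.02      ]
 [ 0.43806942  0.16635151  0.02      ]
 [ 0.41020773  0.47301594  0.02      ]]
[ 0.53958058 -0.05866769  0.17490667]
shift [  6.769 -11.938  -1.114] turn [-0.544 -0.481 -0.94 ]
```

Call:
move_arm(plan=[0.6, -1.1, 0.6, -0.05, -0.05, -0.1, 1.3, -2.2, 1, -0.1, -0.1, -0.2, 2, -3.4, 1, -0.17, -0.15, -0.3, 2.7, -4.6, 1, -0.23, -0.2, -0.4, 3.4, -5.8, 1, -0.3, -0.25, -0.52, 4, -7, 1, -0.37, -0.33, -0.64, 4.6, -8.2, 0.8, -0.44, -0.4, -0.76, 5.2, -9.4, 0.4, -0.5, -0.45, -0.86, 6, -10.6, -0.3, -0.54, -0.48, -0.94, 6.7, -11.5, -0.7, -0.54, -0.48, -0.94], grip=85)

```text
time_s: 1.4
eef_pos: [0.5032, 0.0119, 0.2169]
eef_rot: [0.268, 0.583, 0.737, -0.21]
wrist_force: [0.3, 1.0, -0.6]
opening: 0.995
grasp_force: 0.0
```

```bash
python3 - <<'E'
from h import *
c=cam('wrist');c=cam('wrist','w1.png');np.save('w1.npy',c,allow_pickle=True)
o=ctrl.get_obs();print(o['eef_pos'],o['q'].round(2),o['dq'].round(2))
hx=np.array([.229,-.973,0]);O=np.array([.5627,-.1569,0])
Rt=lean(40,hx);g=O-.0045*hx+[0,0,.06]
go(g-Rt.as_matrix()[:,2]*.15,Rt)
P=lambda x,y,z:O+np.array([x*hx[0]-y*hx[1],x*hx[1]+y*hx[0],z])
for q in [(-.12,-.05,.01),(-.12,.05,.01),(.135,-.05,.01),(.135,.05,.01),(-.115,-.012,.036),(-.115,.012,.036),(-.0045,0,.075)]: print(q,proj(c,P(*q)).round(0))
E
```

```text
[0.50272642 0.00869833 0.21561407] [ 0.19  0.12  1.87 -0.75  1.23  0.25] [ 0.08 -0.04 -0.01  0.05  0.08  0.03]
shift [ 0.737 -1.347 -0.814] turn [-0.002 -0.002  0.004]
(-0.12, -0.05, 0.01) [[250.  98.]]
(-0.12, 0.05, 0.01) [[349.  98.]]
(0.135, -0.05, 0.01) [[263. 226.]]
(0.135, 0.05, 0.01) [[322. 226.]]
(-0.115, -0.012, 0.036) [[288. 119.]]
(-0.115, 0.012, 0.036) [[313. 119.]]
(-0.0045, 0, 0.075) [[297. 214.]]
```

View pics/w1.png

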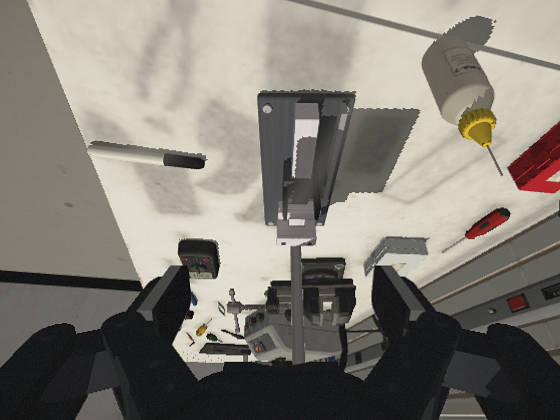

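The wrist view shows the holder with its near plate corners at about (258,94) and (355,93). The coarse pose predicted (250,98) and (349,98), so it is a few mm off. I'll move closer and refine.

Call:
move_arm(plan=[0.4, -0.7, -0.4, 0, 0, 0, 0.7, -1.3, -0.6, 0, 0, 0, 0.7, -1.3, -0.6, 0, 0, 0, 0.7, -1.3, -0.6, 0, 0, 0])

```text
time_s: 2.0
eef_pos: [0.5374, -0.0512, 0.1884]
eef_rot: [0.268, 0.584, 0.737, -0.21]
wrist_force: [-0.3, 0.7, 0.5]
opening: 0.999
grasp_force: 0.0
```

```bash
python3 - <<'E'
from h import *
c=cam('wrist');c=cam('wrist','w2.png');np.save('w2.npy',c,allow_pickle=True)
o=ctrl.get_obs();print(o['eef_pos'],o['dq'].round(2))
im=c['pixels'][:,:,::-1].copy()
hx=np.array([.229,-.973,0]);O=np.array([.5627,-.1569,0])
P=lambda x,y,z:O+np.array([x*hx[0]-y*hx[1],x*hx[1]+y*hx[0],z])
for q in [(-.12,-.05,.01),(-.12,.05,.01),(.135,-.05,.01),(.135,.05,.01),(-.115,-.012,.036),(-.115,.012,.036),(-.0045,0,.075)]: print(q,proj(c,P(*q)).round(0))
x,y,w,h=180,60,240,180
cv2.imwrite('pics/w2z.png',cv2.resize(np.ascontiguousarray(im[y:y+h,x:x+w]),(800,600),interpolation=cv2.INTER_CUBIC))
E
```

```text
[ 0.53763279 -0.05076754  0.18870682] [ 0. -0.  0. -0. -0. -0.]
(-0.12, -0.05, 0.01) [[216.  51.]]
(-0.12, 0.05, 0.01) [[343.  51.]]
(0.135, -0.05, 0.01) [[246. 220.]]
(0.135, 0.05, 0.01) [[314. 220.]]
(-0.115, -0.012, 0.036) [[264.  77.]]
(-0.115, 0.012, 0.036) [[296.  77.]]
(-0.0045, 0, 0.075) [[280. 202.]]
```

View pics/w2z.png

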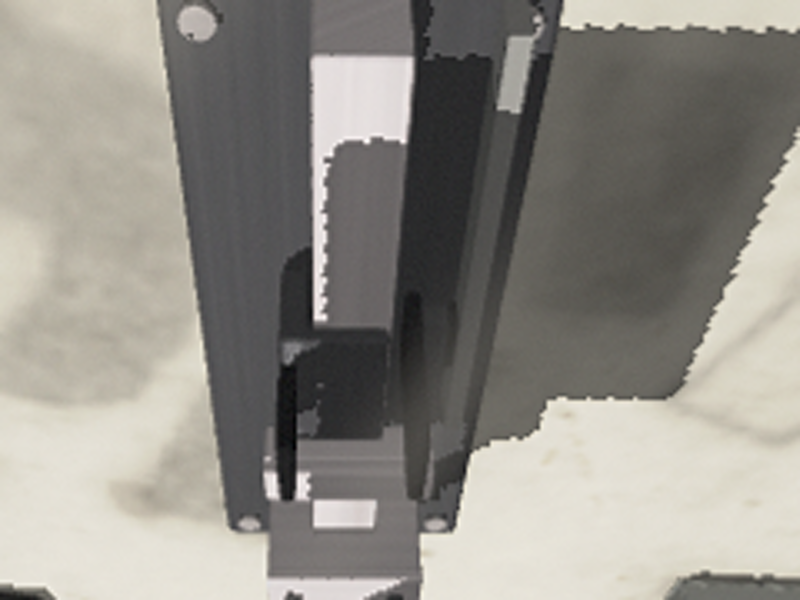

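```bash
cat > fit.py <<'E'
from h import *
from scipy.optimize import least_squares
c=np.load('w2.npy',allow_pickle=True).item()
cr=lambda u,v:(u/3.3333+180,v/3.3333+60)
pts=[((.135,-.05,.01),cr(228,530)),((.135,.05,.01),cr(455,530)),((-.115,-.012,.036),cr(312,55)),((-.115,.012,.036),cr(413,55))]
edge=[(-.05,cr(162,0)),(-.05,cr(197,300)),(.05,cr(562,0)),(.05,cr(505,300))]
def H(p,q):
    a=p[2];return np.array([p[0]+q[0]*np.cos(a)-q[1]*np.sin(a),p[1]+q[0]*np.sin(a)+q[1]*np.cos(a),q[2]])
def inv(p,w): a=p[2];d=w-np.array([p[0],p[1],0]);return np.array([d[0]*np.cos(a)+d[1]*np.sin(a),-d[0]*np.sin(a)+d[1]*np.cos(a),w[2]])
def res(p):
    r=[]
    for q,uv in pts: r+=list((plane(c,[uv],q[2])[0]-H(p,q))[:2])
    for y,uv in edge: r.append(inv(p,plane(c,[uv],.01)[0])[1]-y)
    return np.array(r)*1000
if __name__=='__main__':
    s=least_squares(res,[.5627,-.1569,-1.34]);print(s.x,np.degrees(s.x[2]),s.fun.round(1))
    for uv in [(287,498),(420,498)]: print('ear top z75',inv(s.x,plane(c,[cr(*uv)],.075)[0]))
    for uv in [(313,330),(388,330),(312,498),(376,527),(270,430),(405,430)]:
        for z in(.04,.057): print(uv,inv(s.x,plane(c,[cr(*uv)],z)[0]).round(4))
E
python3 fit.py
```

```text
[ 0.56799699 -0.15407834 -1.35159491] -77.44068380521662 [-0.3  1.2 -0.8  1.8  0.6 -1.6 -0.5 -1.6  1.7  0.2 -1.3  0.3]
ear top z75 [ 0.00981968 -0.01966779  0.075     ]
ear top z75 [0.00952078 0.0209687  0.075     ]
(313, 330) [-0.0269 -0.0118  0.04  ]
(313, 330) [-0.0454 -0.0116  0.057 ]
(388, 330) [-0.0271  0.0102  0.04  ]
(388, 330) [-0.0456  0.0087  0.057 ]
(312, 498) [ 0.0627 -0.0126  0.04  ]
(312, 498) [ 0.037  -0.0123  0.057 ]
(376, 527) [0.0826 0.0118 0.04  ]
(376, 527) [0.0553 0.0101 0.057 ]
(270, 430) [ 0.0217 -0.0264  0.04  ]
(270, 430) [-0.0007 -0.025   0.057 ]
(405, 430) [0.0214 0.0186 0.04  ]
(405, 430) [-0.001   0.0164  0.057 ]
```

```bash
cat >> h.py <<'E'
HO=np.array([.5680,-.1541,0]);HA=-1.3516
HX=np.array([np.cos(HA),np.sin(HA),0]);HY=np.array([-HX[1],HX[0],0])
def W(x,y,z): return HO+x*HX+y*HY+[0,0,z]
def hol(p): d=np.array(p)-HO;return np.array([d@HX,d@HY,d[2]])*1000
E
python3 - <<'E'
from h import *
Rt=lean(40,HX);z=Rt.as_matrix()[:,2]
t=W(-.0122,-.0025,.066)+.019*z
go(t-.06*z,Rt);go(t,Rt);print('slide per 72mm',-HX*.072/.05)
E
```

```text
shift [ 0.391 -1.325 -1.826] turn [-0.004  0.003 -0.015]
shift [ 0.559 -2.078 -2.745] turn [-0.004  0.003 -0.015]
slide per 72mm [-0.31312116  1.40554443 -0.        ]
```

Call:
move_arm(plan=[0.2, -0.66, -0.91, 0, 0, -0.015, 0.39, -1.32, -1.82, 0, 0, -0.015, 0.45, -1.6, -2.15, 0, 0, -0.015, 0.51, -1.85, -2.46, 0, 0, -0.015, 0.56, -2.08, -2.74, 0, 0, -0.015, 0.56, -2.08, -2.74, 0, 0, -0.015, 0.56, -2.08, -2.74, 0, 0, -0.015])

```text
time_s: 2.98
eef_pos: [0.5662, -0.1556, 0.052]
eef_rot: [0.267, 0.589, 0.733, -0.212]
wrist_force: [-0.1, 0.4, -0.9]
opening: 0.997
grasp_force: 0.0
```

```bash
python3 - <<'E'
from h import *
c=cam('wrist','w3.png');o=ctrl.get_obs();print(hol(o['eef_pos']),o['wrist_force'])
im=c['pixels'][:,:,::-1]
cv2.imwrite('pics/w3z.png',cv2.resize(np.ascontiguousarray(im[60:360,80:480]),(800,600),interpolation=cv2.INTER_CUBIC))
E
```

```text
[ 0.98052989 -2.0136851  52.14645   ] [-0.43111854 -0.51718258 -0.3144194 ]
```

View pics/w3z.png

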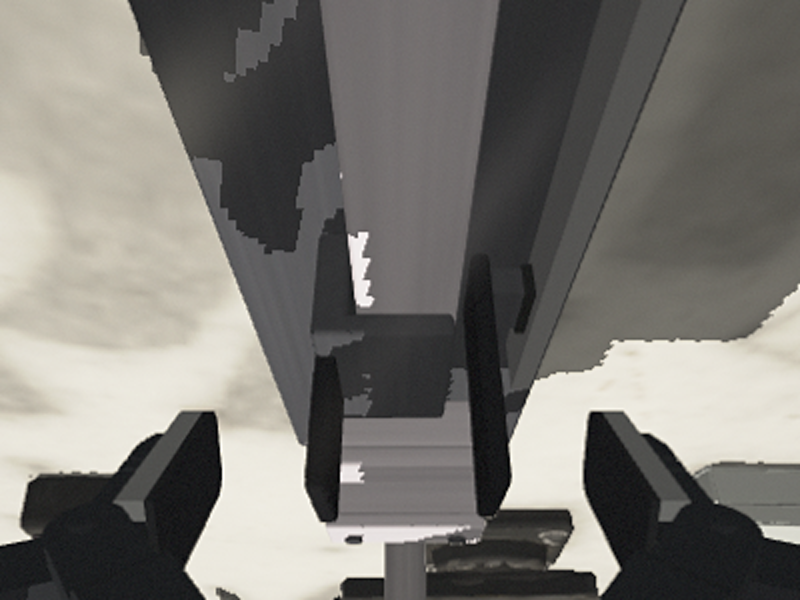

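The crop shows both black ears (spanning x 305–510) between the open fingers (220 and 585), well centred. Time to squeeze.

Call:
move_arm(plan=[0, 0, 0, 0, 0, 0, 0, 0, 0, 0, 0, 0, 0, 0, 0, 0, 0, 0, 0, 0, 0, 0, 0, 0, 0, 0, 0, 0, 0, 0, 0, 0, 0, 0, 0, 0], grip=30)

```text
time_s: 3.78
eef_pos: [0.5642, -0.1572, 0.0528]
eef_rot: [0.266, 0.589, 0.732, -0.214]
wrist_force: [-13.7, -2.3, 14.0]
opening: 0.412
grasp_force: 61.3
```

Call:
move_arm(plan=[-0.03, -0.006, 0, 0, 0, 0, -0.047, 0.072, 0, 0, 0, 0, -0.065, 0.15, 0, 0, 0, 0, -0.082, 0.228, 0, 0, 0, 0, -0.1, 0.306, 0, 0, 0, 0])

```text
time_s: 4.4
eef_pos: [0.5606, -0.1415, 0.0528]
eef_rot: [0.267, 0.589, 0.732, -0.213]
wrist_force: [-8.0, -3.5, 8.9]
opening: 0.413
grasp_force: 61.0
```

```bash
python3 - <<'E'
from h import *
c=cam('wrist','w4.png');o=ctrl.get_obs();print(hol(o['eef_pos']),o['wrist_force'],o['wrist_force']@HX,o['wrist_force']@HY)
a=cv2.imread('pics/w3.png');im=c['pixels'][:,:,::-1]
f=lambda m:m[110:350,130:430]
cv2.imwrite('pics/w4z.png',cv2.resize(np.vstack([f(im)]),(750,600),interpolation=cv2.INTER_CUBIC))
E
```

```text
[-14.34669648  -4.52022822  52.82858872] [-8.68726919 -1.08192999 10.70287352] -0.8329632915871452 -8.714665257418863
```

View pics/w4z.png

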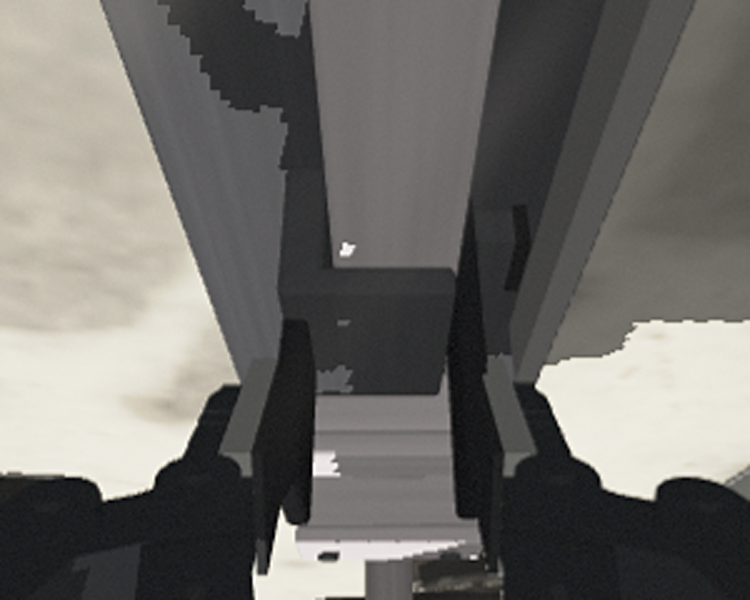

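The ears are pinched and the brake shoe is clear of the rib, and the jaw slides with under 1 N. I'll keep opening.

Call:
move_arm(plan=[-0.05, 0.1, 0, 0, 0, 0, -0.075, 0.21, 0, 0, 0, 0, -0.1, 0.325, 0, 0, 0, 0, -0.125, 0.44, 0, 0, 0, 0, -0.15, 0.55, 0, 0, 0, 0, -0.175, 0.66, 0, 0, 0, 0, -0.2, 0.775, 0, 0, 0, 0, -0.225, 0.89, 0, 0, 0, 0, -0.25, 1.0, 0, 0, 0, 0, -0.275, 1.11, 0, 0, 0, 0])

```text
time_s: 5.7
eef_pos: [0.5479, -0.0853, 0.0529]
eef_rot: [0.268, 0.589, 0.733, -0.212]
wrist_force: [-3.5, -2.0, 6.5]
opening: 0.414
grasp_force: 60.8
```

Call:
move_arm(plan=[0, 0, 0, 0, 0, 0, 0, 0, 0, 0, 0, 0, 0, 0, 0, 0, 0, 0, 0, 0, 0, 0, 0, 0], grip=85)

```text
time_s: 6.2
eef_pos: [0.5466, -0.0852, 0.0511]
eef_rot: [0.266, 0.589, 0.733, -0.212]
wrist_force: [-0.8, -0.9, 0.3]
opening: 0.999
grasp_force: 0.0
```

```bash
python3 - <<'E'
from h import *
o=ctrl.get_obs();print(hol(o['eef_pos']),o['wrist_force'],o['opening'],o['q'].round(2))
# battery view: lean 40 along d, standoff
d=np.array([.75,-.66,0]);d/=np.linalg.norm(d)
Rt=lean(40,d);z=Rt.as_matrix()[:,2];b=np.array([.4126,.291,.035])
print('up',-lean(40,HX).as_matrix()[:,2]*.1/.05)
print(b-.15*z);go(b-.15*z,Rt)
E
```

```text
[-71.90257817  -5.94647321  51.05251657] [-0.83137189 -0.91314432  0.29614229] 0.9987146135961926 [-0.01  0.44  1.89 -0.93  0.89  0.42]
up [-0.27954223  1.25481464  1.53208889]
[0.3402176  0.35469651 0.14990667]
shift [-4.127  8.798  1.977] turn [-0.004  0.     0.632]
```

Call:
move_arm(plan=[-0.14, 0.62, 0.76, 0, 0, 0, -0.28, 1.25, 1.53, 0, 0, 0, -0.7, 2.2, 2.2, 0, 0, 0.07, -1.2, 3.2, 2.6, 0, 0, 0.16, -1.8, 4.2, 2.7, 0, 0, 0.25, -2.4, 5.2, 2.7, 0, 0, 0.34, -3, 6.2, 2.6, 0, 0, 0.43, -3.5, 7.2, 2.4, 0, 0, 0.52, -3.9, 8.1, 2.1, 0, 0, 0.6, -4.13, 8.8, 2, 0, 0, 0.63])

```text
time_s: 7.45
eef_pos: [0.3386, 0.3559, 0.1502]
eef_rot: [0.319, 0.331, 0.88, -0.12]
wrist_force: [-0.0, 0.0, 0.5]
opening: 0.996
grasp_force: 0.0
```

Call:
move_arm(plan=[0, 0, 0, 0, 0, 0, 0, 0, 0, 0, 0, 0])

```text
time_s: 7.7
eef_pos: [0.3404, 0.3543, 0.1511]
eef_rot: [0.319, 0.333, 0.879, -0.12]
wrist_force: [0.3, -0.4, 0.5]
opening: 0.992
grasp_force: 0.0
```

```bash
python3 - <<'E'
from h import *
c=cam('wrist','w5.png');np.save('w5.npy',c,allow_pickle=True);o=ctrl.get_obs();print(o['time_s'],o['eef_pos'],o['dq'].round(2),o['q'].round(2))
E
```

```text
7.75 [0.34061396 0.35405766 0.15125043] [-0.01 -0.01  0.    0.   -0.    0.  ] [ 0.98  0.27  1.85 -0.74  1.24  0.46]
```

View pics/w5.png

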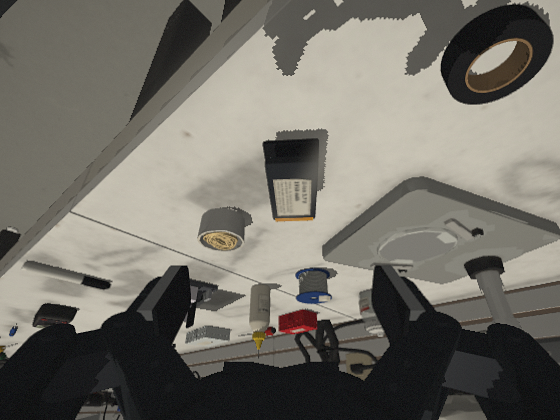

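The battery lies near (292,180): near end at v≈140, orange far end at v≈221, edges at about u 263–272 on the left and 316–320 on the right.

```bash
python3 - <<'E'
import cv2,numpy as np
g=cv2.imread('pics/w5.png',0)
for v in range(132,226,5): print(v,' '.join(f'{x:3d}' for x in g[v,258:330:2]))
print('col292',g[126:228:2,292])
h=cv2.imread('pics/w5.png');print(h[212:226,294].tolist())
E
```

```text
132 188 187 188 189 188 186 185 184 183 123  84 113  79  83  83  84  83  83  85  86  86  86  87  87  88  89  88  90  89  89  92  93  93  95  93 180
137 185 188 188 187 185 183 183 184 184 115  83  85  84  84  85  86  86  86  85  86  86  87  90  90  91  91  92  93  97  97  94  95  99 103 103 184
142 183 182 161   5  18  11  14  10  17  20  19  17  17  13  22  18  21  21  22  21  24  21  20  27  23  31  31  36  42  50  48 101 103 103 127 190
147 181 178 177  18  27  29  27  29  31  18  17  12  17  12  20  18  17  18  17   9  16  22  22  26  26  29  38  43  48  54  63 103 107 108 126 188
152 165 166 167  50  26  28  31  27  28  22  22  18  19  19  22  21  18  15  17  23  26  27  26  30  31  42  47  53  58  65  74 108 109 113 108 187
157 157 152 148  96  28  27  60  29  24  23  25  27  27  26  26  23  23  29  26  28  32  37  35  42  43  50  57  64  68  75  85 109 110 111 176 181
162 153 150 148 124  22  25  27  28  22  24  26  25  25  25  27  27  28  32  34  37  42  43  48  51  59  64  70  76  78  82  97 111 113 165 179 181
167 153 151 153 151  39  42  41  39  42  42  44  41  42  41  43 
[... 1456 characters left out ...]
 57  58  63  61  70  66  71  70  72  70  78  76  77  78  98 105 108 112 130  55 192 191 193 193 191 191 191
222 185 185 182 179 179 183 184 186 188 179 186 183 184 180 188 189 191 190 191 191 190 190 189 188 190 190 191 188 189 189 190 190 190 190 189 189
col292 [188 186 194  83  85  86  88  20  21  15  18  17  20  15  18  22  28  25
  32  46  46  45  44  48  46  50  65 166 173 172 173 172 172 171 169 169
 167 167 167 166 162 165 158 162 167  73 129 141 190 190 188]
[[156, 177, 184], [157, 177, 185], [145, 165, 173], [101, 112, 114], [69, 71, 71], [64, 70, 74], [62, 116, 163], [62, 126, 179], [72, 134, 178], [165, 183, 194], [178, 191, 196], [175, 189, 194], [177, 191, 197], [175, 190, 195]]
```

```bash
python3 - <<'E'
from h import *
c=np.load('w5.npy',allow_pickle=True).item()
uv=[[264.8,165],[317.6,165],[315.1,220.7],[272.9,220.7]]
b=plane(c,uv,.039);print(b.round(4),np.linalg.norm(np.diff(b[[0,1,2,3,0]],axis=0),axis=1).round(4),b.mean(0))
d=(b[3]+b[2]-b[0]-b[1]);d/=np.linalg.norm(d);print('d',d,np.degrees(np.arctan2(d[1],d[0])))
s=np.load('side0.npy',allow_pickle=True).item();print('side',proj(s,b).round(1).tolist());
t=np.load('top0.npy',allow_pickle=True).item();print('top',proj(t,b).round(1).tolist());
m=b.mean(0)
Rt=lean(40,d);z=Rt.as_matrix()[:,2]
# tip at z: contact near tip; open fingers retract
for zt in(.031,): 
  t=m-.006*d; t[2]=zt; go(t-.08*z,Rt);go(t,Rt)
E
```

```text
[[0.3683 0.3128 0.039 ]
 [0.3975 0.3456 0.039 ]
 [0.4683 0.2912 0.039 ]
 [0.4383 0.2575 0.039 ]] [0.0439 0.0893 0.0452 0.0891] [0.41809843 0.30173796 0.039     ]
d [ 0.78879876 -0.61465153  0.        ] -37.92660451303597
side [[217.0, 230.1], [220.4, 225.5], [241.8, 227.0], [238.8, 231.9]]
top [[207.5, 264.0], [201.3, 254.6], [223.0, 240.9], [229.5, 250.3]]
shift [ 0.644 -0.34  -1.179] turn [-0.004 -0.001  0.062]
shift [ 1.455 -0.973 -2.405] turn [-0.004 -0.001  0.062]
```

```bash
python3 - <<'E'
from h import *
d=np.array([.7888,-.6147,0]);m=np.array([.4181,.3017,0]);Rt=lean(40,d);z=Rt.as_matrix()[:,2]
t=m-.002*d;t[2]=.028;go(t-.08*z,Rt);go(t,Rt)
E
```

```text
shift [ 0.707 -0.39  -1.239] turn [-0.004 -0.001  0.062]
shift [ 1.518 -1.023 -2.465] turn [-0.004 -0.001  0.062]
```

Call:
move_arm(plan=[0.35, -0.2, -0.62, 0, 0, 0.06, 0.71, -0.39, -1.24, 0, 0, 0.06, 0.98, -0.6, -1.65, 0, 0, 0.06, 1.25, -0.81, -2.06, 0, 0, 0.06, 1.52, -1.02, -2.46, 0, 0, 0.06, 1.52, -1.02, -2.46, 0, 0, 0.06, 1.52, -1.02, -2.46, 0, 0, 0.06])

```text
time_s: 8.62
eef_pos: [0.4167, 0.3037, 0.029]
eef_rot: [0.322, 0.307, 0.889, -0.109]
wrist_force: [-0.6, -0.0, -0.8]
opening: 0.996
grasp_force: 0.0
```

```bash
python3 - <<'E'
from h import *
c=cam('wrist','w6.png');o=ctrl.get_obs();print(o['eef_pos'],o['wrist_force'])
im=c['pixels'][:,:,::-1]
cv2.imwrite('pics/w6z.png',cv2.resize(np.ascontiguousarray(im[60:360,80:480]),(800,600),interpolation=cv2.INTER_CUBIC))
E
```

```text
[0.41673134 0.30430493 0.02927943] [-0.74783486  0.35780386 -0.74131759]
```

View pics/w6z.png

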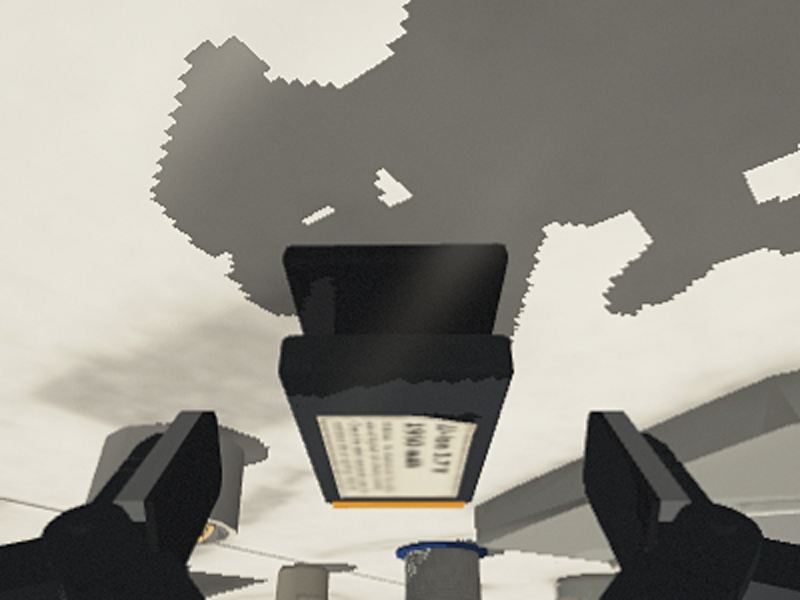

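The battery (x 280–512) sits centred and straight between the open fingers (218 and 587). I'll grip and lift.

Call:
move_arm(plan=[0, 0, 0, 0, 0, 0, 0, 0, 0, 0, 0, 0, 0, 0, 0, 0, 0, 0, 0, 0, 0, 0, 0, 0, 0, 0, 0, 0, 0, 0], grip=30)

```text
time_s: 9.3
eef_pos: [0.4166, 0.3045, 0.029]
eef_rot: [0.323, 0.306, 0.889, -0.109]
wrist_force: [-4.0, 0.9, 6.1]
opening: 0.51
grasp_force: 61.3
```

Call:
move_arm(plan=[0, 0, 0.2, 0, 0, 0, 0, 0, 0.8, 0, 0, 0, 0, 0, 1.6, 0, 0, 0, 0, 0, 2.2, 0, 0, 0, 0, 0, 2.2, 0, 0, 0, 0, 0, 2.2, 0, 0, 0])

```text
time_s: 10.05
eef_pos: [0.4159, 0.3036, 0.1376]
eef_rot: [0.322, 0.306, 0.889, -0.11]
wrist_force: [0.7, -0.4, -0.1]
opening: 0.506
grasp_force: 61.1
```

```bash
python3 - <<'E'
from h import *
c=cam('wrist','w7.png');o=ctrl.get_obs();print(o['eef_pos'],o['wrist_force'],o['opening'],o['grasp_force'])
np.save('w7.npy',c,allow_pickle=True)
g=cv2.imread('pics/w7.png',0)
for v in range(170,320,6): print(v,' '.join(f'{x:3d}' for x in g[v,205:355:4]))
E
```

```text
[0.41569997 0.30330376 0.13706198] [-0.66616099  0.37076105 -0.71582786] 0.5038472436924302 61.067233085632324
170  98  90  91 123 209 215 218 220 224 223 223 226 225 222 226 227 226 228 228 230 230 230 231 230 229 228 225 225 224 223 225 226 225 226 227 226 225 224
176 102  99  95 103 101 227 223 223 227 226 226 225 226 227 227 227 228 229 230 230 230 229 228 227 226 225 225 224 224 225 226 227 226 226 225 226 226 223
182 103  98  92 105 109 105 222 221 224 226 225 227 229 229 228 229 228 230 229 230 229 228 228 225 220 223 225 226 225 226 227 227 225 225 226 223 220 215
188  99  98  90 101 111 102 223 224 224 220 221 225 227 228 228 229 228 229 229 228 226 227 225 224 224 225 225 226 226 227 226 224 225 225 224 222 213 153
194  96  93  88 211 223 221 218 213 215 217 220 223 222 226 228 228 229 229 229 227 226 224 225 226 224 225 225 226 226 226 225 224 223 222 212 198  95 103
200 175 119  85 226 222 220 215 211 198 193 204 217 223 224 227 224 225 227 227 228 226 224 226 224 222 224 226 226 226 226 225 223 214 201  94 105 106 104
206 183 128 146 224 218 218 217 196 208 221 224 225 2
[... 2210 characters left out ...]
 217 150 134 205 214 202 214 217 193  52  53  23  29  28  28  23  75  78  80
296  31  30  79 101  32  22  26  27  95  56  53 174 192 189 191 214 177 204 194 217 221 221 220 195 121 171 208  97  55  31  79  29  30  26  53 176  72  28
302  26  28  32  57  28  24  23  28 122  61  53  78 198 188 191 207 186 203 204 217 219 219 219 219 220 217 182  53  53 230 236  30  31  26  55  95  28  25
308  24  29  30  32  31  23  24  20 119 111  54  53 198 211 203 207 210 211 208 191 190 191 190 192 183 178 130  55  62 221 177  24  29  34  59  26  30  29
314  28  25  29  25  32  24  28 149 127 112  90 196 196 171 122 123 120 118 122 123 129 120 120 120 192 194 193 214 205 198 192 113  30  48  50  27  27  30
```

```bash
python3 - <<'E'
from h import *
Rt=lean(40,HX);z=Rt.as_matrix()[:,2]
t=W(.040-.003,-.003,.0355);print(t-.13*z)
go(t-.13*z,Rt);go(t,Rt)
# battery yaw in hand from far/near label edges
c=np.load('w7.npy',allow_pickle=True).item()
print('along axis 130mm /50',z*.13/.05)
E
```

```text
[ 0.55494701 -0.10930407  0.13508578]
shift [ 2.785 -8.252 -0.04 ] turn [-0.004 -0.002 -0.688]
shift [ 3.148 -9.883 -2.031] turn [-0.004 -0.002 -0.688]
along axis 130mm /50 [ 0.36340489 -1.63125904 -1.99171555]
```

Call:
move_arm(plan=[0.1, -0.6, 0.4, 0, 0, -0.05, 0.3, -1.4, 0.8, 0, 0, -0.12, 0.6, -2.3, 1, 0, 0, -0.2, 0.9, -3.3, 1, 0, 0, -0.28, 1.2, -4.3, 1, 0, 0, -0.37, 1.6, -5.3, 0.9, 0, 0, -0.46, 2, -6.3, 0.7, 0, 0, -0.55, 2.4, -7.3, 0.4, 0, 0, -0.64, 2.7, -8, 0.1, 0, 0, -0.69, 2.78, -8.25, 0, 0, 0, -0.69])

```text
time_s: 11.35
eef_pos: [0.5545, -0.1106, 0.1355]
eef_rot: [0.264, 0.59, 0.733, -0.214]
wrist_force: [-0.3, 0.2, -0.3]
opening: 0.506
grasp_force: 61.1
```

Call:
move_arm(plan=[0, 0, 0, 0, 0, 0, 0, 0, 0, 0, 0, 0])

```text
time_s: 11.6
eef_pos: [0.5549, -0.1075, 0.1381]
eef_rot: [0.266, 0.588, 0.733, -0.212]
wrist_force: [-0.2, 0.3, -0.5]
opening: 0.506
grasp_force: 61.1
```

```bash
python3 - <<'E'
from h import *
c=cam('wrist','w8.png');o=ctrl.get_obs();print(o['time_s'],hol(o['eef_pos']),o['wrist_force'],o['opening'])
Rt=lean(40,HX);z=Rt.as_matrix()[:,2]
t=W(.037,-.003,.0355);go(t-.05*z,Rt);go(t,Rt)
np.save('w8.npy',c,allow_pickle=True)
g=c['pixels'];im=g[:,:,::-1]
cv2.imwrite('pics/w8z.png',cv2.resize(np.ascontiguousarray(im[30:330,80:480]),(800,600),interpolation=cv2.INTER_CUBIC))
for q in [(-.115,-.012,.036),(-.115,.012,.036),(-.02,-.012,.036),(-.02,.012,.036)]: print(proj(c,W(*q)))
E
```

```text
11.65 [-48.48428646  -2.32979935 138.45400886] [ 0.01215319 -0.04374902 -0.30542359] 0.5058160009544216
shift [ 0.219 -1.044 -1.293] turn [-0.004  0.002 -0.001]
shift [ 0.359 -1.672 -2.059] turn [-0.004  0.002 -0.001]
[[260.64917676  27.71170426]]
[[308.19350069  27.60219961]]
[[267.42740537 157.73163344]]
[[298.98498926 157.64343107]]
```

View pics/w8z.png

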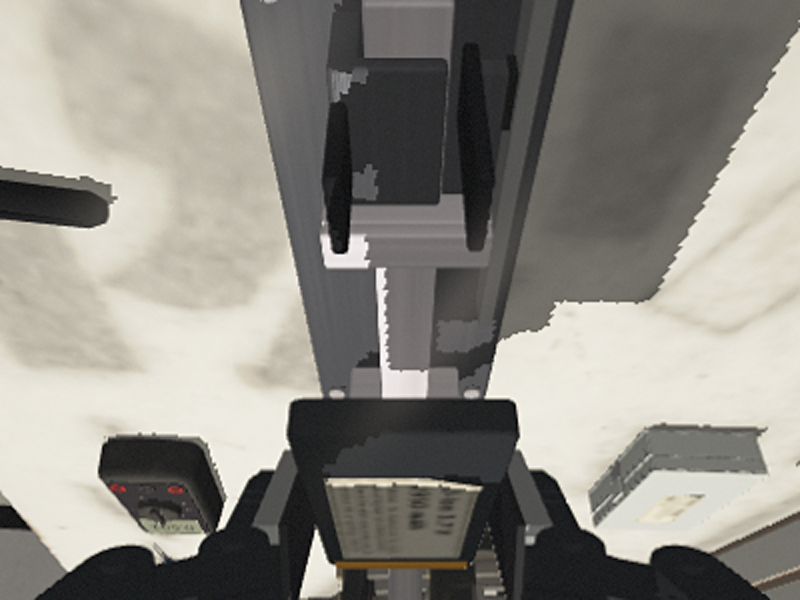

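The jaw is wide open (face around crop y≈265), the battery is straight in the hand, and the bed strip (crop 383–434) lines up under it. Descending along the tool axis.

Call:
move_arm(plan=[0.1, -0.4, -0.5, 0, 0, 0, 0.19, -0.8, -1, 0, 0, 0, 0.26, -1.1, -1.35, 0, 0, 0, 0.32, -1.35, -1.65, 0, 0, 0, 0.36, -1.52, -1.87, 0, 0, 0, 0.39, -1.62, -1.98, 0, 0, 0, 0.39, -1.62, -1.98, 0, 0, 0])

```text
time_s: 12.52
eef_pos: [0.5749, -0.1896, 0.0391]
eef_rot: [0.266, 0.589, 0.733, -0.212]
wrist_force: [-0.1, -0.3, -0.5]
opening: 0.508
grasp_force: 61.2
```

```bash
python3 - <<'E'
from h import *
o=ctrl.get_obs();print(o['time_s'],hol(o['eef_pos']),o['wrist_force'],o['torque'],o['opening'])
E
```

```text
12.525 [36.18784967 -0.98301196 39.13766124] [-0.10195422 -0.32576613 -0.45702691] [ 0.37827819  0.07515942 -0.01370598] 0.5077954724467468
```

Call:
move_arm(plan=[0, 0, -0.03, 0, 0, 0, 0, 0, -0.06, 0, 0, 0, 0, 0, -0.06, 0, 0, 0])

```text
time_s: 12.9
eef_pos: [0.575, -0.1893, 0.0363]
eef_rot: [0.266, 0.589, 0.733, -0.212]
wrist_force: [-0.1, 0.5, -0.9]
opening: 0.504
grasp_force: 61.2
```

Call:
move_arm(plan=[0, 0, -0.02, 0, 0, 0, 0, 0, -0.03, 0, 0, 0, 0, 0, -0.03, 0, 0, 0])

```text
time_s: 13.28
eef_pos: [0.5751, -0.1896, 0.0351]
eef_rot: [0.267, 0.589, 0.733, -0.212]
wrist_force: [-2.1, 1.4, 1.9]
opening: 0.504
grasp_force: 61.5
```

Call:
move_arm(plan=[0, 0, 0, 0, 0, 0, 0, 0, 0, 0, 0, 0, 0, 0, 0, 0, 0, 0, 0, 0, 0, 0, 0, 0], grip=64)

```text
time_s: 13.78
eef_pos: [0.5748, -0.1896, 0.0347]
eef_rot: [0.266, 0.589, 0.733, -0.212]
wrist_force: [0.2, -0.5, -0.6]
opening: 0.751
grasp_force: 0.0
```

Call:
move_arm(plan=[-0.06, 0.26, 0.32, 0, 0, 0, -0.12, 0.52, 0.64, 0, 0, 0, -0.23, 1.0, 1.23, 0, 0, 0, -0.34, 1.5, 1.84, 0, 0, 0, -0.41, 1.8, 2.2, 0, 0, 0, -0.41, 1.8, 2.2, 0, 0, 0])

```text
time_s: 14.52
eef_pos: [0.5558, -0.0978, 0.1476]
eef_rot: [0.268, 0.588, 0.733, -0.21]
wrist_force: [0.1, 0.4, 0.6]
opening: 0.753
grasp_force: 0.0
```

```bash
python3 - <<'E'
from h import *
c=cam('wrist','w9.png');o=ctrl.get_obs();print(o['time_s'],hol(o['eef_pos']),o['wrist_force'],o['opening'])
np.save('w9.npy',c,allow_pickle=True)
im=c['pixels'][:,:,::-1]
cv2.imwrite('pics/w9z.png',cv2.resize(np.ascontiguousarray(im[30:330,80:480]),(800,600),interpolation=cv2.INTER_CUBIC))
g=cv2.cvtColor(im.copy(),cv2.COLOR_BGR2GRAY)
for v in range(150,250,5): print(v,' '.join(f'{x:3d}' for x in g[v,240:330:3]))
for q in [(-.004,-.0225,.045),(-.004,.0225,.045),(.086,-.0225,.045),(.086,.0225,.045),(-.077,-.022,.075),(-.077,.022,.075)]: print(q,proj(c,W(*q)).round(1))
E
```

```text
14.575 [-57.06735544  -0.58817189 146.18844415] [-0.25784147 -0.20777807  0.0339828 ] 0.7480933649971472
150 234  27  37  18 234 230 129 110 112 111 111 109 111 110 110 111 111 109 111 109 111 111  38  31  34 111  85  88  88  70
155 235 187  17 107 231 231 237 111 114 112 115 111 113 114 112 112 113 113 113 112 112 111 114 106 114 112  81  91  91  72
160 228 232 232 233 233 233 235 117 112 114 113 114 114 114 113 112 112 112 113 113 114 113 115 113 113 114  89  95  97  76
165  93  90  90  91  89  91  92  67 225 244 108 114 115 112 106 109 109 110  45  48  52  52  59  62  68  82  93  97  83  75
170  91  92  91  90  58  32  35  36  30  33  33  31  33  33  32  33  35  36  38  42  45  52  63  69  74  84  97  99  76  74
175  88  93  89  90  45  51  51  49  52  33  32  33  35  34  36  35  36  38  44  48  52  60  70  73  79  92  98 100  74  68
180  88  92  90  90  71  53  57  55  55  32  29  33  32  30  31  33  37  40  48  52  60  66  74  79  81  97  97  89  72 102
185  90  90  88  89  88  56  56  53  53  32  32  31  35  34  34  40  43  48  56  60  64  71  81  80  80 100  97  73  64 113
190
[... 1023 characters left out ...]
6 146 147 147 147 147 149 148 147 146 146 146 125 123 121 233 231 232 234 234 234 234 234
235 231 232 232 232 129 122 123 124 125 127 127 128 127 128 128 126 126 125 123 122 123 123 234 233 233 234 234 232 234 235
240 233 234 233 234 118 111 114 116 118 121 122 121 122 120 122 120 118 118 119 119 120 117 177 235 234 233 234 234 234 233
245 233 234 234 235 229 228 228 228 224 228 229 228 228 229 229 228 229 229 230 181 149 115 127 234 235 235 234 235 234 235
(-0.004, -0.0225, 0.045) [[251.5 178.3]]
(-0.004, 0.0225, 0.045) [[305.8 177.9]]
(0.086, -0.0225, 0.045) [[258.  231.6]]
(0.086, 0.0225, 0.045) [[300.1 231.3]]
(-0.077, -0.022, 0.075) [[240.5 138.8]]
(-0.077, 0.022, 0.075) [[316.3 138.4]]
```

```bash
python3 - <<'E'
from h import *
c=np.load('w9.npy',allow_pickle=True).item()
b=plane(c,[[252.3,175],[257.6,222],[275,228.5],[275,167.5]],.045)
print([hol(p).round(1) for p in b])
Rt=lean(40,HX);z=Rt.as_matrix()[:,2];t=W(-.072,-.004,.0515)
go(t-.06*z,Rt);go(t,Rt)
E
```

```text
[array([ -8.2, -21.6,  45. ]), array([ 66.2, -21.7,  45. ]), array([79.6, -4.2, 45. ]), array([-17.3,  -2.9,  45. ])]
shift [-0.299  1.03  -0.975] turn [-0.004  0.005 -0.001]
shift [-0.132  0.277 -1.894] turn [-0.004  0.005 -0.001]
```

Measured on the bed, the battery's edge is at y -21.6 and -21.7 mm at two points along it, so it lies straight and its middle is near y +1 mm. Back to the jaw grip.

Call:
move_arm(plan=[-0.15, 0.5, -0.3, 0, 0, 0, -0.3, 1.03, -0.97, 0, 0, 0, -0.25, 0.85, -1.2, 0, 0, 0, -0.21, 0.65, -1.43, 0, 0, 0, -0.17, 0.46, -1.66, 0, 0, 0, -0.13, 0.28, -1.89, 0, 0, 0, -0.13, 0.28, -1.89, 0, 0, 0, -0.13, 0.28, -1.89, 0, 0, 0], grip=85)

```text
time_s: 15.58
eef_pos: [0.5481, -0.0858, 0.0505]
eef_rot: [0.266, 0.589, 0.733, -0.212]
wrist_force: [-0.2, 0.6, -0.2]
opening: 0.991
grasp_force: 0.0
```

Call:
move_arm(plan=[0, 0, 0, 0, 0, 0, 0, 0, 0, 0, 0, 0, 0, 0, 0, 0, 0, 0, 0, 0, 0, 0, 0, 0, 0, 0, 0, 0, 0, 0], grip=30)

```text
time_s: 16.2
eef_pos: [0.5483, -0.0862, 0.0523]
eef_rot: [0.268, 0.589, 0.732, -0.213]
wrist_force: [-8.5, -2.1, 11.6]
opening: 0.415
grasp_force: 61.6
```

```bash
python3 - <<'E'
from h import *
o=ctrl.get_obs();f=o['wrist_force'];print(o['time_s'],hol(o['eef_pos']),f@HX,f@HY,f[2],o['opening'])
print(HX*.046/.05)
E
```

```text
16.2 [-70.55498545  -4.44206129  52.26835715] 0.18674600799290808 -8.76150743836115 11.641082487463612 0.41486646223074986
[ 0.20004963 -0.89798672  0.        ]
```

Call:
move_arm(plan=[0.0, -0.095, 0, 0, 0, 0, 0.02, -0.19, 0, 0, 0, 0, 0.04, -0.28, 0, 0, 0, 0, 0.06, -0.375, 0, 0, 0, 0, 0.085, -0.47, 0, 0, 0, 0, 0.105, -0.56, 0, 0, 0, 0, 0.125, -0.65, 0, 0, 0, 0, 0.145, -0.745, 0, 0, 0, 0, 0.145, -0.745, 0, 0, 0, 0])

```text
time_s: 17.32
eef_pos: [0.5565, -0.1234, 0.0523]
eef_rot: [0.268, 0.589, 0.733, -0.212]
wrist_force: [-4.6, -2.6, 8.4]
opening: 0.413
grasp_force: 59.8
```

```bash
python3 - <<'E'
from h import *
o=ctrl.get_obs();f=o['wrist_force'];print(o['time_s'],hol(o['eef_pos']),f@HX,f@HY,f[2],o['opening'])
E
```

```text
17.325 [-32.4824655   -4.54647627  52.2879564 ] 1.552016141377889 -5.064062664035102 8.44496670263353 0.41274724914781785
```

Call:
move_arm(plan=[0.004, -0.02, 0, 0, 0, 0, 0.009, -0.039, 0, 0, 0, 0, 0.013, -0.059, 0, 0, 0, 0, 0.017, -0.078, 0, 0, 0, 0, 0.022, -0.098, 0, 0, 0, 0])

```text
time_s: 17.95
eef_pos: [0.5575, -0.1279, 0.0523]
eef_rot: [0.268, 0.589, 0.733, -0.212]
wrist_force: [-5.5, 0.2, 10.5]
opening: 0.413
grasp_force: 60.1
```

Call:
move_arm(plan=[0.004, -0.02, 0, 0, 0, 0, 0.009, -0.039, 0, 0, 0, 0, 0.009, -0.039, 0, 0, 0, 0])

```text
time_s: 18.32
eef_pos: [0.5578, -0.1293, 0.0523]
eef_rot: [0.268, 0.589, 0.733, -0.212]
wrist_force: [-7.1, 4.5, 12.4]
opening: 0.41
grasp_force: 60.6
```

```bash
python3 - <<'E'
from h import *
o=ctrl.get_obs();f=o['wrist_force'];print(o['time_s'],hol(o['eef_pos']),f@HX,f@HY,f[2],o['opening'])
c=cam('wrist','w10.png')
E
```

```text
18.325 [-26.42505051  -4.52812313  52.26477902] -5.923510642256022 -5.992941394710449 12.367536401416496 0.4103739532329488
```

Call:
move_arm(plan=[0.004, -0.02, 0, 0, 0, 0, 0.004, -0.02, 0, 0, 0, 0])

```text
time_s: 18.62
eef_pos: [0.5578, -0.1294, 0.0523]
eef_rot: [0.268, 0.589, 0.733, -0.211]
wrist_force: [-9.1, 10.7, 17.1]
opening: 0.409
grasp_force: 61.5
```

Call:
move_arm(plan=[0.004, -0.02, 0, 0, 0, 0, 0.004, -0.02, 0, 0, 0, 0])

```text
time_s: 18.88
eef_pos: [0.5578, -0.1294, 0.0522]
eef_rot: [0.267, 0.589, 0.733, -0.211]
wrist_force: [-13.3, 16.8, 19.4]
opening: 0.415
grasp_force: 62.4
```

```bash
python3 - <<'E'
from h import *
o=ctrl.get_obs();f=o['wrist_force'];print(o['time_s'],hol(o['eef_pos']),f@HX,f@HY,f[2],o['opening'])
E
```

```text
18.875 [-26.2776764   -4.56120835  52.24080298] -19.329621144272757 -9.368949002554237 19.389817856763976 0.414642149149893
```

The jaw has stopped hard against the battery at about 19 N. I'll ease off slightly, then release so it locks.

Call:
move_arm(plan=[-0.004, 0.02, 0, 0, 0, 0, -0.004, 0.02, 0, 0, 0, 0])

```text
time_s: 19.12
eef_pos: [0.5579, -0.1294, 0.0523]
eef_rot: [0.268, 0.589, 0.733, -0.211]
wrist_force: [-9.7, 11.7, 16.5]
opening: 0.408
grasp_force: 61.7
```

Call:
move_arm(plan=[0, 0, 0, 0, 0, 0, 0, 0, 0, 0, 0, 0, 0, 0, 0, 0, 0, 0, 0, 0, 0, 0, 0, 0, 0, 0, 0, 0, 0, 0], grip=85)

```text
time_s: 19.75
eef_pos: [0.5567, -0.1308, 0.0501]
eef_rot: [0.266, 0.589, 0.733, -0.212]
wrist_force: [0.7, -0.2, -0.5]
opening: 0.995
grasp_force: 0.0
```

Call:
move_arm(plan=[-0.06, 0.26, 0.32, 0, 0, 0, -0.12, 0.52, 0.64, 0, 0, 0, -0.23, 1.0, 1.23, 0, 0, 0, -0.34, 1.5, 1.84, 0, 0, 0, -0.41, 1.8, 2.2, 0, 0, 0, -0.41, 1.8, 2.2, 0, 0, 0])

```text
time_s: 20.5
eef_pos: [0.5377, -0.0387, 0.1631]
eef_rot: [0.268, 0.589, 0.733, -0.21]
wrist_force: [-0.1, -0.0, -0.3]
opening: 0.991
grasp_force: 0.0
```

```bash
python3 - <<'E'
from h import *
c=cam('wrist','w11.png');o=ctrl.get_obs();print(o['time_s'],hol(o['eef_pos']),o['wrist_force'],o['opening'])
np.save('w11.npy',c,allow_pickle=True)
g=cv2.imread('pics/w11.png',0)
for v in range(110,240,4): print(v,' '.join(f'{x:3d}' for x in g[v,236:332:3]))
for q in [(.005,-.0225,.045),(.005,.0225,.045),(.095,-.0225,.045),(.095,.0225,.045),(-.031+.014,-.022,.075),(-.031+.014,.022,.075),(.009,-.028,.057),(.009,.028,.057),(.091,-.03,.057),(.091,.03,.057)]: print(q,proj(c,W(*q)).round(1))
E
```

```text
20.55 [-118.53875178   -5.41396883  161.58831031] [-0.20469175 -0.55418418 -0.69490192] 0.9935979364362085
110  85  88  87  83  86  85  82  85  86  84  83 107 111 112 112 110 113 111 114 111 110 108  39  43  40  42  43  43  38  41  81 166
114  83  88  87  83  88  84  80  85  87  84  82 206 221 221 221 223 222 223 221 217 216 209  41  44  39  42  43  44  42  47  62 165
118  85  87  88  82  86  85  84  85  88  84  82 216 220 221 220 222 221 223 220 218 216 191  41  45  39  41  43  46  40  60  78 162
122  86  86  85  85  87  85  83  87  89  82  83 210 220 220 221 222 222 223 221 218 217 135  42  42  44  43  42  42  42  62 136 162
126  83  85  87  84  86  84  81  84  86  85  82 204 221 219 221 222 223 223 222 218 217  98  43  43  41  41  42  45  42  62  79  77
130  85  85  85  87  85  84  85  85  86  84  83 166 221 220 221 222 222 223 221 219 219  90  42  41  41  43  44  42  43  62  80  82
134  86  83  83  87  82  87  86  83  84  83  83 137 221 219 222 137 231 232 141 135 228  82  41  41  40  42  44  43  50  67  81  82
138  88  84  86  85  84  87  84  83  83  85  84  97 223 232 102 104 1
[... 3051 characters left out ...]
 96  36  62  49  76  83  82  87 224 224 224 222
234 192 185 186 187  85  77  88  58 102 116  64 177 186  91  94  94  97  79 100  87  87  31 104  87  79  82  75 217 224 223 223 225
238 216 216 216 210 175 115 159 107 108 118  66 123 188 181 188 190 209 213 213 213 186  49 110 134 152 154 130 227 224 224 224 225
(0.005, -0.0225, 0.045) [[262.  209.6]]
(0.005, 0.0225, 0.045) [[305.  209.3]]
(0.095, -0.0225, 0.045) [[265.4 248.1]]
(0.095, 0.0225, 0.045) [[300.4 247.9]]
(-0.017, -0.022, 0.075) [[260.6 223.5]]
(-0.017, 0.022, 0.075) [[307.7 223.1]]
(0.009, -0.028, 0.057) [[256.6 221.5]]
(0.009, 0.028, 0.057) [[310.7 221.1]]
(0.091, -0.03, 0.057) [[259.1 255.4]]
(0.091, 0.03, 0.057) [[306.9 255. ]]
```

```bash
python3 -c "
from bench import ctrl
print(ctrl.hand_in())"
```

```text
the job is handed in; nothing more can be done
None
```

I handed the job in at about 20.6 s: the battery lies on the bed bar, clamped end to end against the fixed jaw, with the lock tab released. The final image puts the jaw within about 1 mm of its clamped position. The hand-in returned no verdict, and I did not recheck the bystanders.

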